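# Pack the hanging foot of the bench rack

## Robot

A 7-joint arm with a two-finger parallel gripper is mounted at the origin on the work surface. World frame = base frame: x ahead of the robot, y to its left, z up, the work surface at z = 0. Lengths are in m, angles in rad, forces in N, time in s.
With the tool pointing down it reaches from about 0.35 to 0.9 m from the base axis. Payload 8.1 kg.
Tool frame: the origin (TCP) lies midway between the tips of the shut fingers; the grasp point (between the pads) lies arm.tcp_to_grasp behind it (arm.tcp_to_grasp is the distance from the TCP to the grasp point, in m); z points along the fingers, y is the line along which they close (so a half turn about z gives the same grasp; the last joint's range is limited). The gripper opens to 92 mm and grips with 3 to 60 N. Pads are 19 mm wide; open, the fingers measure 130 mm over their backs; the gripper's body (75 mm by 190 mm) begins 47 mm behind the grasp point.
Start: joints at [-1.279, 0.434, 0.025, 1.573, -0.012, 1.134, -0.075], TCP at [0.24, 0.577, 0.227] pointing down, gripper open.
Joint ranges: [-2.62, 2.62], [-0.44, 2.09], [-1.27, 1.32], [0.08, 2.57], [-1.32, 4.46], [0.12, 2], [-2.74, 2.74]. Speed limits (rad/s): [2.22, 2.22, 3.01, 3.01, 3.14, 3.14, 3.14].

## Interface

Orientations are given as a rotation vector (axis times angle).
In Python, from cell import observe, get_image, arm gives the robot as it stands. The module is installed in compiled form; this text tells all that it offers.
- The arm moves only by the tool drive_tool, never from a script. Its argument "steps" is a list of rows, each a list of 5 numbers: the closure, from 0 (fully open) to 1 (shut), then the shift along the world's x, y, z in mm, then the turn about the world's z in rad. In form: [[hand, x, y, z, roll], ...]. A call has 1 to 20 rows; each row shifts and turns the commanded pose from where the row before left it; what a row does not reach is not made up. A row lasts 1/12 s, in which the tool goes at most 41.7 mm and 7.16 degrees, less where a joint would pass 70% of its speed; a pose out of reach is approached as far as the arm can. A call with a gripper value outside its range is refused whole. The fingers move at their own pace and stop on an object; "grip_force" is the grip in N (left out, the last holds). Time passes only in rows, so rows that do not move let the fingers close. It gives the time, the measured TCP pose, the force, the opening and the grip force at its end, in the units of the state.
- observe(): the state, without advancing time (a new reading comes with each control period).
- get_image(name): name is "scene" or "top" or "wrist"; returns a dict with "image" (384x512x3 uint8, red, green, blue), "vfov" (degrees; the focal length in pixels is half the picture's height over the tangent of half this angle, whatever the lens; pixels are square), "cx", "cy" (the principal point, pixels), "k1" (the pictures are not rectified: a ray, as slopes to the right and down, at radius r is drawn at 1 + k1 r^2 times it, then the intrinsics apply), "xyz" and "attitude" of the camera in the world. Camera axes: x right, y down, z forward; pixel columns grow to the right and rows downward; lengths in m; the calibration is good to about 2 mm. A picture is of the moment at which its call begins. There is no depth.
- arm.sign_off(): hands the job in; it is judged then, once.
The state is a dict: "clock": time; "joints": joint angles; "dq": joint speeds; "joint_efforts": joint torques, N m; "position": TCP position; "ee_rot": TCP orientation; "force": force on the tool from outside, world axes, zero at the start; "ft_torque": the same for the moment, N m; "width": opening from 0.0 (shut) to 1.0 (fully open); "gripper_force": force on a finger pad.
Only numpy, scipy, OpenCV 4.12 (cv2) and the standard library are available. Lean on these libraries where they do the work, as an engineer would, in place of code of your own. Each camera call takes 0.05 s, during which the arm holds its last target. There are 200 camera calls.

## Task

One post of the low blue bench rack hangs with its foot plate a little above the bench. Trial-fit the three slotted L-shaped aluminium packers under it, bevelled nose first with the slot around the anchor bolt, to find the one that slides in snugly and takes the weight of the post (not one that lies loose in the gap), and leave that one flat and fully home against the bolt. Push gently: never force one that is too thick; leave the two others lying on the bench clear of the foot, and do not disturb the things around.

Things in the scene. Friction and masses are not known exactly. Their poses are not given: they have to be found in the camera images.
- bolt (a point): Upright steel anchor bolt, 10 mm thick, 50 mm tall, in the bench at the loose post of the low blue rack; this point is on its axis at bench-top height. x axis: level, pointing in under the rack, the way packers are pushed in; z up. Fully home, a packer's slot end touches the bolt and its upright leg's centre is 67 mm before this point (x = -67 mm).
- foot_front (a point): Point on the bench top below the middle of the front edge of the loose post's foot plate, 22 mm before the bolt axis; axes as bolt. The plate is blue steel, 70 mm wide (y), 85 mm long (x), 6 mm thick; its underside hangs 5.5 to 13.5 mm above the bench (not measured). The upright post and the shelf edge (165 mm up) begin 46 mm behind this point; the bench before it is free.
- post (a joint): Lift of the loose post (blue slotted angle, 215 mm high, with foot plate) from where it hangs, in m: 0 hanging free, 0.0036 at most (its nut stops it). Its weight, 4.5 to 7 N, holds it down; a packer up to 3.6 mm thicker than the gap lifts it with its bevel and then carries it: 10 to 15 N of push, then 4 to 8 N of drag. A loose one drags on the bench alone; in doubt, the next thicker goes in too.
- packer_thin_tab (a point): Thinnest of three L-shaped bare aluminium packers, 8 mm thick, 131 g. Point: centre of its upright leg (8 mm thick along x, 50 mm wide, 45 mm tall), 22.5 mm above its underside. x: along the flat leg to the nose; z up. Flat leg 8 mm thick, 50 mm wide, to x = 89 mm; open slot 16 mm wide from the nose back to x = 62 mm; last 16 mm bevelled on top, down to 4 mm at the tip.
- packer_mid_tab (a point): Middle of three L-shaped bare aluminium packers, 11 mm thick, 178 g. Point: centre of its upright leg (11 mm thick along x, 50 mm wide, 45 mm tall), 22.5 mm above its underside. x: along the flat leg to the nose; z up. Flat leg 11 mm thick, 50 mm wide, to x = 89 mm; open slot 16 mm wide from the nose back to x = 62 mm; last 16 mm bevelled on top, down to 7 mm at the tip.
- packer_thick_tab (a point): Thickest of three L-shaped bare aluminium packers, 14 mm thick, 224 g. Point: centre of its upright leg (14 mm thick along x, 50 mm wide, 45 mm tall), 22.5 mm above its underside. x: along the flat leg to the nose; z up. Flat leg 14 mm thick, 50 mm wide, to x = 89 mm; open slot 16 mm wide from the nose back to x = 62 mm; last 16 mm bevelled on top, down to 10 mm at the tip.
- hammer: Bystander: hammer, 280 mm long, lying; origin at the centre of its underside.
- spanner: Bystander: steel spanner, 180 mm long, lying; origin at the centre of its underside.
- screwdriver: Bystander: screwdriver, 200 mm long, lying; origin at the centre of its underside.
- tin: Bystander: closed round tin, 72 mm across, 85 mm tall, standing; origin at the centre of its underside.
- cleaner: Bystander: white bottle, 72 mm across, 190 mm tall, standing; origin at the centre of its underside.
- bolts: Bystander: open grey plastic tray, 100 x 80 x 45 mm; origin at the centre of its underside.
Things that resemble listed ones, but are neither listed nor needed, are in the scene too. What is shaped like the part that bears packer_mid_tab but orange is not meant.

How it is judged:
At the end, for the whole second after the job is handed in: One packer lies flat under the foot, in line (0.15 rad), its upright leg 60 to 73 mm before the bolt axis and within 12 mm sideways, at rest and bearing over 2 N of the post's weight; the other two lie at rest on the bench, their upright legs over 100 mm from the bolt (((x of packer_thin_tab in the frame of bolt between -0.073 and -0.06 m and y of packer_thin_tab in the frame of bolt between -0.012 and 0.012 m and angle between the x axis of packer_thin_tab and the x axis of bolt, either way round below 0.15 rad and angle between packer_thin_tab's own z axis and vertical below 0.06 rad and contact force between packer_thin and post above 2 N and horizontal distance between each of packer_mid_tab, packer_thick_tab and bolt above 0.1 m) or (x of packer_mid_tab in the frame of bolt between -0.073 and -0.06 m and y of packer_mid_tab in the frame of bolt between -0.012 and 0.012 m and angle between the x axis of packer_mid_tab and the x axis of bolt, either way round below 0.15 rad and angle between packer_mid_tab's own z axis and vertical below 0.06 rad and contact force between packer_mid and post above 2 N and horizontal distance between each of packer_thin_tab, packer_thick_tab and bolt above 0.1 m) or (x of packer_thick_tab in the frame of bolt between -0.073 and -0.06 m and y of packer_thick_tab in the frame of bolt between -0.012 and 0.012 m and angle between the x axis of packer_thick_tab and the x axis of bolt, either way round below 0.15 rad and angle between packer_thick_tab's own z axis and vertical below 0.06 rad and contact force between packer_thick and post above 2 N and horizontal distance between each of packer_thin_tab, packer_mid_tab and bolt above 0.1 m)) and linear speed of each of packer_thin, packer_mid, packer_thick below 0.01 m/s and height (world z) of each of packer_thin_tab, packer_mid_tab, packer_thick_tab below 0.045 m); the robot touches nothing.
It fails at once if the hanging post is pushed with more than 40 N (contact force between post and anything else above 40 N).
It fails at once if a bystander is moved more than 30 mm or knocked over (distance of any of hammer, spanner, screwdriver, tin, cleaner, bolts from where it was at the start of the episode above 0.03 m or angle between any of tin, cleaner's own z axis and vertical above 0.6 rad).
It also fails if it takes over 72 s, if anything falls off the work surface, if the arm or the gripper's body presses on something with over 40 N, if the wrist force passes 120 N, or if a joint passes its speed limit or range.

## Working session

There is one attempt and no reset: what is moved stays moved. The work goes in short steps, Python scripts to look and compute and a tool call to move; the robot and the scene stay as the last step left them, time stands still between calls to the robot, and variables do not carry over. Pictures are saved under pics/ and viewed, at most 10 in all, crops included, and the job is handed in when it is done.

Besides the shell and the picture viewer there is one more tool, called after ">>>" as name(argument=value, ...) on one line, values as JSON. drive_tool: Moves the arm, as the interface text tells. Its arguments: {"type":"object","properties":{"steps":{"type":"array"},"grip_force":{"type":"number"}},"required":["steps"]}

```bash
mkdir -p pics
cat > h.py <<'E'
import numpy as np, cv2
from cell import observe,get_image,arm
from scipy.spatial.transform import Rotation as R
def cam(n):
    d=get_image(n); h=d['image'].shape[0]; d['f']=h/2/np.tan(np.radians(d['vfov'])/2)
    a=np.array(d['attitude'],float)
    d['R']=a if a.shape==(3,3) else R.from_rotvec(a).as_matrix() if a.size==3 else R.from_quat(a).as_matrix()
    return d
def px2w(d,u,v,z):
    s=np.array([(u-d['cx'])/d['f'],(v-d['cy'])/d['f']]); t=s.copy()
    for _ in range(30): t=s/(1+d['k1']*(t@t))
    r=d['R']@np.array([t[0],t[1],1]); p=np.array(d['xyz'])
    return p+r*(z-p[2])/r[2]
def w2px(d,P):
    c=d['R'].T@(np.array(P)-np.array(d['xyz'])); t=c[:2]/c[2]; t=t*(1+d['k1']*(t@t))
    return t*d['f']+[d['cx'],d['cy']]
def save(d,fn,box=None,k=1):
    im=d['image'][:,:,::-1]
    if box: u0,v0,u1,v1=box; im=im[v0:v1,u0:u1]
    cv2.imwrite('pics/'+fn,cv2.resize(im,None,fx=k,fy=k,interpolation=cv2.INTER_CUBIC))
E
python3 - <<'E'
from h import *
import pickle
D={n:cam(n) for n in('top','scene')}
pickle.dump(D,open('d0.pkl','wb'))
for n in D: d=D[n]; save(d,n+'0.png',k=1.55); print(n,d['xyz'],d['attitude'],d['f'],d['k1'],d['cx'],d['cy'])
print(observe(),arm.tcp_to_grasp)
E
```

```text
top [0.42856145 0.00760336 1.1616539 ] [-2.20433249  2.15115785 -0.05244632] 375.51651265949425 0.029544858714258576 252.97032361228673 195.91118212619014
scene [1.14409958 0.99854328 1.16222667] [-0.76830708 -2.59128081  1.10869178] 469.0599915042893 -0.14896197844721498 261.120648499078 194.91762292231738
{'clock': 0.1, 'joints': array([-1.27859587,  0.43516176,  0.02497864,  1.57402356, -0.01164154,
        1.13398745, -0.07511761]), 'dq': array([ 1.04560588e-03, -1.97779076e-03,  3.46364852e-04, -2.67979738e-03,
       -3.66030739e-04, -5.58075543e-05, -3.17005303e-03]), 'joint_efforts': array([ 3.36273137e-03, -6.69117379e+01,  9.88216549e-01, -3.15144396e+01,
       -6.05321280e-02,  3.74985463e-02,  1.25795796e-05]), 'position': array([0.24025005, 0.5764737 , 0.22601149]), 'ee_rot': array([-6.16262970e-01, -3.08036399e+00,  2.23455959e-03]), 'force': array([ 0.42935064, -0.26090867, -0.39193789]), 'ft_torque': array([ 0.01414609,  0.01783786, -0.05236174]), 'gripper_force': 0.0, 'width': 1.002512468332669} 0.0188
```

View pics/top0.png

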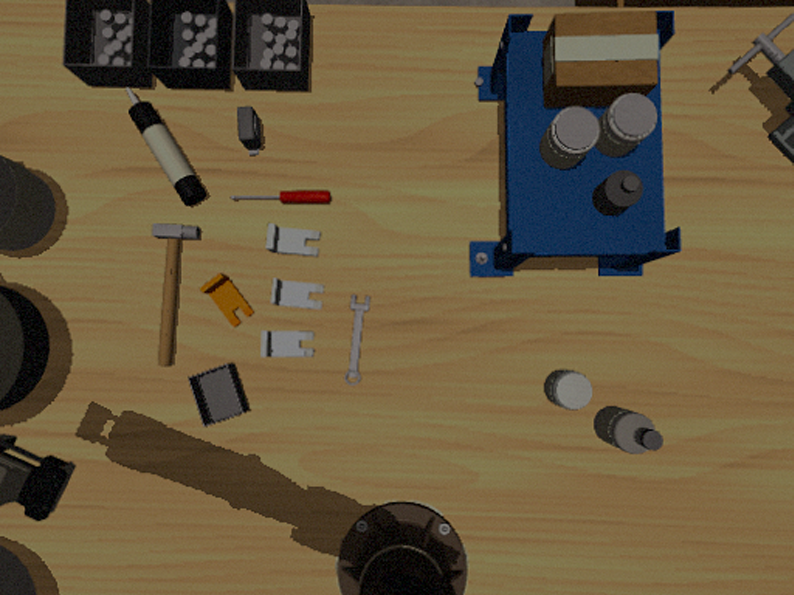

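View pics/scene0.png

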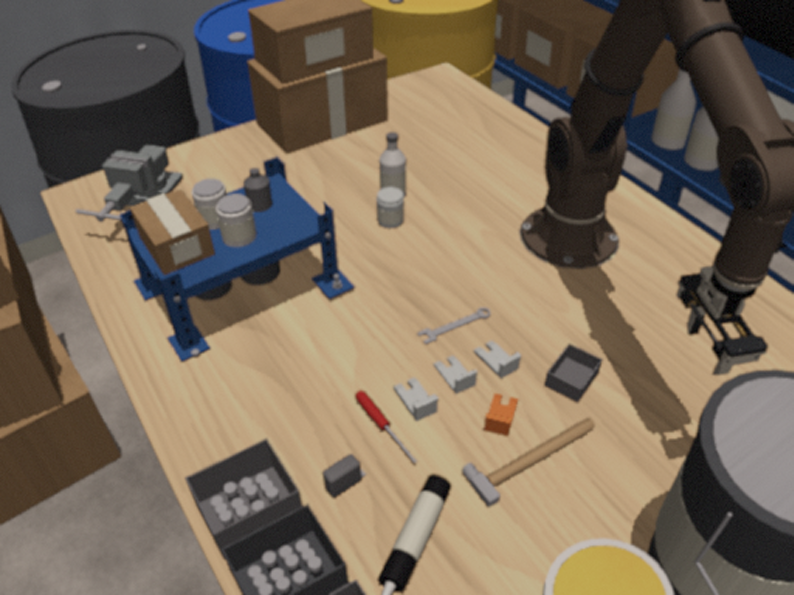

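Candidates in the top view (display px): silver packers at (293,241), (297,294) and (288,344), with an orange decoy at (228,300). The rack feet with bolts are at (482,258) and (486,83), plus one at (620,268). I'll take a close crop of each to choose.

Run:
```python
from h import *
import pickle
D=pickle.load(open('d0.pkl','rb'))
t=D['top']['image'];s=D['scene']['image']
k=lambda im,b,sz:cv2.resize(im[b[1]:b[3],b[0]:b[2],::-1],sz,interpolation=cv2.INTER_CUBIC)
a=k(t,(160,135,220,240),(343,600)); 
b=k(t,(295,30,365,190),(262,600))
im=np.hstack([a,b]); im=cv2.convertScaleAbs(im,alpha=1.8)
cv2.imwrite('pics/c1.png',im)
a=k(s,(245,190,345,290),(400,400)); b=k(s,(80,150,235,235),(729,400))
im=np.hstack([a,cv2.resize(b,(400,219)) if 0 else k(s,(155,130,235,210),(400,400))]); cv2.imwrite('pics/c2.png',cv2.convertScaleAbs(im,alpha=1.6))
```

```text
(no output)
```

View pics/c1.png

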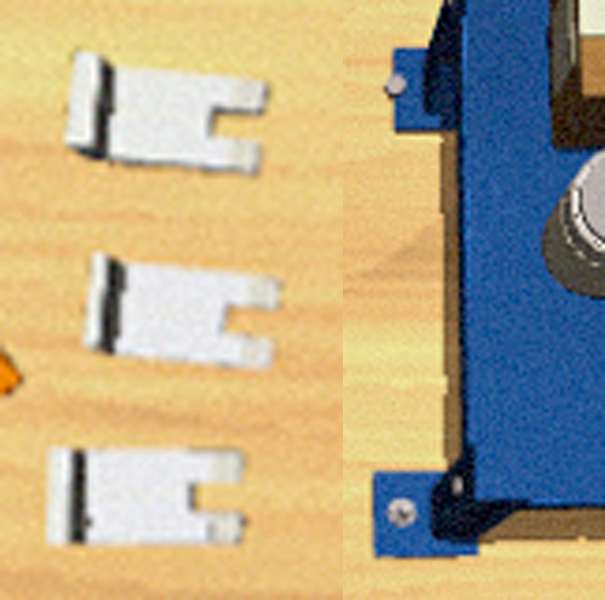

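View pics/c2.png

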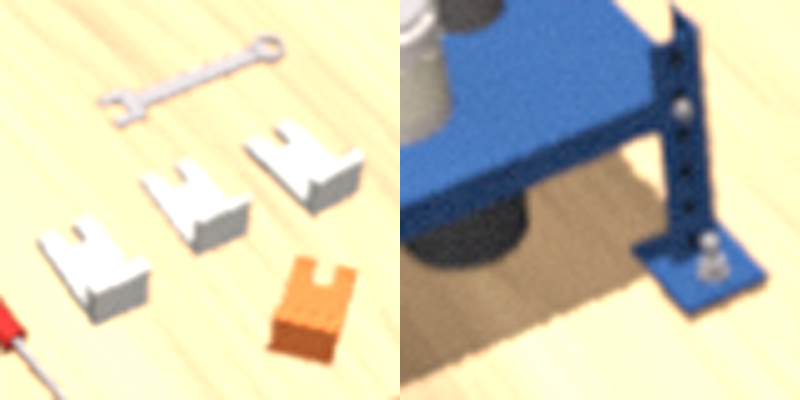

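The crops show the near foot at top px ≈ (310,166), with its bolt inside the plate, and three silver packers with noses toward -y. In the scene crop the +x packer looks thickest. Next I compute the geometry.

Run:
```python
from h import *
import pickle
D=pickle.load(open('d0.pkl','rb'));d=D['top']
A=lambda u,v:(160+u/343*60,135+v/600*105)
B=lambda u,v:(295+(u-343)/262*70,30+v/600*160)
np.set_printoptions(precision=4,suppress=True)
for n,q in dict(boltN=(402,513,.05),NfrontA=(374,473,.015),NfrontB=(373,556,.015),Nsplit=(477,556,.015),boltF=(396,85,.05),FfA=(393,48,.006),FfB=(394,130,.006)).items(): print(n,px2w(d,*B(*q[:2]),q[2]))
P=dict(A=[(76,50),(104,62),(66,148),(96,160),(268,82),(260,172),(215,107),(210,137)],B=[(92,252),(112,258),(85,345),(105,352),(280,279),(271,367),(225,303),(219,334)],C=[(50,448),(74,448),(46,544),(70,544),(244,453),(241,545),(193,484),(191,516)])
for n,p in P.items():
  print(n); [print('  ',px2w(d,*A(*q),z)) for q,z in zip(p,[.045]*4+[.006]*2+[.011]*2)]
s=D['scene'];f=lambda u,v:(155+(u-400)/5,130+v/5)
for n,u,v,z in [('bolt',708,240,.05),('boltlow',712,275,.012),('fr L',692,314,.012),('frR',767,275,.012),('backL',633,250,.012)]: print(n,px2w(s,*f(u,v),z))
print(R.from_rotvec(observe()['ee_rot']).as_matrix())
w=cam('wrist');print(w['xyz'],w['f'],w['R'],w['k1']);save(w,'w0.png')
```

```text
boltN [ 0.594  -0.1397  0.05  ]
NfrontA [ 0.6317 -0.121   0.015 ]
NfrontB [ 0.5633 -0.1213  0.015 ]
Nsplit [ 0.5652 -0.2059  0.015 ]
boltF [ 0.9411 -0.1291  0.05  ]
FfA [ 0.993  -0.1314  0.006 ]
FfB [ 0.9229 -0.1335  0.006 ]
A
   [0.6554 0.2741 0.045 ]
   [0.6494 0.2591 0.045 ]
   [0.6032 0.2774 0.045 ]
   [0.5972 0.2614 0.045 ]
   [0.6481 0.1779 0.006 ]
   [0.5986 0.1807 0.006 ]
   [0.6328 0.2055 0.011 ]
   [0.6163 0.2077 0.011 ]
B
   [0.5486 0.2616 0.045 ]
   [0.5456 0.251  0.045 ]
   [0.4996 0.2634 0.045 ]
   [0.4962 0.2528 0.045 ]
   [0.5404 0.1679 0.006 ]
   [0.4926 0.1712 0.006 ]
   [0.5263 0.1965 0.011 ]
   [0.5094 0.1991 0.011 ]
C
   [0.4454 0.2795 0.045 ]
   [0.4457 0.267  0.045 ]
   [0.3955 0.2796 0.045 ]
   [0.3958 0.2671 0.045 ]
   [0.4458 0.1842 0.006 ]
   [0.3964 0.1841 0.006 ]
   [0.4285 0.2102 0.011 ]
   [0.4113 0.2107 0.011 ]
bolt [ 0.6006 -0.1395  0.05  ]
boltlow [ 0.5982 -0.1433  0.012 ]
fr L [ 0.6302 -0.115   0.012 ]
frR [ 0.5646 -0.1213  0.012 ]
backL [ 0.6337 -0.1991  0.012 ]
[[-0.923   0.3847 -0.0005]
 [ 0.3847  0.923  -0.0014]
 [-0.0001 -0.0014 -1.    ]]
[0.1625 0.6102 0.3835] 327.08594169125934 [[ 0.3855  0.8773  0.2858]
 [ 0.9227 -0.3663 -0.1202]
 [-0.0008  0.3101 -0.9507]] -0.045707185931760895
```

Loose foot is the near one: bolt ≈ (0.597,-0.142), push direction -y, plate 70 mm wide. Leg thickness and length give A (x .626) thick, B (x .522) thin and C (x .42) mid. Mid goes first because it tells the most. Approach C at (0.4206, 0.273).

>>> drive_tool(steps=[[0, 13, -22, -7, -0.084], [0, 13, -22, -7, -0.084], [0, 13, -22, -7, -0.084], [0, 13, -22, -7, -0.084], [0, 13, -22, -7, -0.084], [0, 13, -22, -7, -0.084], [0, 13, -22, -7, -0.084], [0, 13, -22, -7, -0.084], [0, 13, -22, -7, -0.084], [0, 13, -22, -7, -0.084], [0, 13, -22, -7, -0.084], [0, 13, -22, -7, -0.084], [0, 13, -22, -7, -0.084], [0, 12, -17, -7, -0.084], [0, 0, 0, 0, 0], [0, 0, 0, 0, 0]], grip_force=25)

```text
clock: 1.48
position: [0.4217, 0.2727, 0.1284]
ee_rot: [2.223, 2.219, -0.002]
force: [0.4, -0.5, 0.7]
width: 0.995
gripper_force: 0.0
```

Run:
```python
from h import *
np.set_printoptions(precision=4,suppress=True)
o=observe();print(o['position'],R.from_rotvec(o['ee_rot']).as_matrix()[:,1],o['joints'],o['force'])
w=cam('wrist');print(w['xyz'])
import pickle;pickle.dump(w,open('w1.pkl','wb'))
im=w['image'][:,:,::-1].copy()
cv2.imwrite('pics/w1.png',cv2.resize(cv2.convertScaleAbs(im,alpha=1.5),None,fx=1.55,fy=1.55))
for P in [(.4454,.2733,.045),(.3957,.2733,.045)]: print(w2px(w,P)*1.55)
```

```text
[0.4217 0.2727 0.1284] [ 1.     -0.002  -0.0005] [-0.9539  0.3586  0.3529  2.0088 -0.1688  0.8027 -0.5059] [ 0.367  -0.4939  0.6767]
[0.422  0.3583 0.2858]
[436.5957 298.2175]
[337.9576 298.4899]
```

View pics/w1.png

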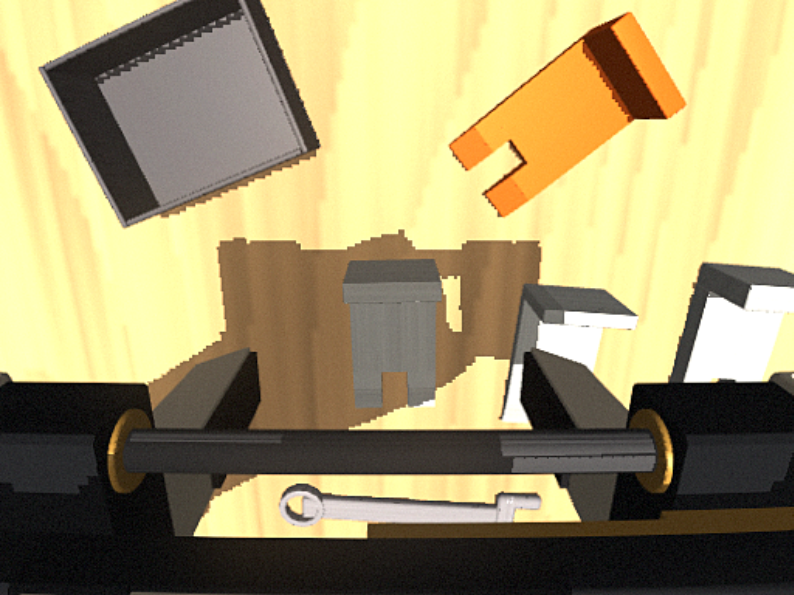

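The wrist view shows the mid packer at display (393,291): top leg edges at rows 280 and 302, columns 344 to 441. That puts it between the fingers, with a neighbour to the right.

Run:
```python
from h import *
import pickle
np.set_printoptions(precision=4,suppress=True)
w=pickle.load(open('w1.pkl','rb'))
g=lambda u,v,z:print((u,v),px2w(w,u/1.55,v/1.55,z))
for u,v in [(344,281),(439,279),(344,302),(441,301)]: g(u,v,.045)
for u,v in [(356,406),(435,404)]: g(u,v,.003)
print('B');[g(u,v,.045) for u,v in [(526,284),(629,295),(549,321),(543,325),(634,316),(634,328)]]
print('A');[g(u,v,.045) for u,v in [(705,264),(748,308)]]
```

```text
(344, 281) [0.399  0.2825 0.045 ]
(439, 279) [0.4463 0.2834 0.045 ]
(344, 302) [0.3987 0.2714 0.045 ]
(441, 301) [0.4477 0.2718 0.045 ]
(356, 406) [0.4    0.1857 0.003 ]
(435, 404) [0.4504 0.187  0.003 ]
B
(526, 284) [0.49   0.2807 0.045 ]
(629, 295) [0.5433 0.2747 0.045 ]
(549, 321) [0.5036 0.2607 0.045 ]
(543, 325) [0.5007 0.2585 0.045 ]
(634, 316) [0.5476 0.2632 0.045 ]
(634, 328) [0.5486 0.2565 0.045 ]
A
(705, 264) [0.58  0.291 0.045]
(748, 308) [0.6079 0.2673 0.045 ]
```

C leg is 11.3 mm thick, so it is the mid one; B is about 7 mm, so thin. Descend and grip.

>>> drive_tool(steps=[[0, 1, 3, -20, 0], [0, 0, 0, -20, 0], [0, 0, 0, -20, 0], [0, 0, 0, -20, 0], [0, 0, 0, -15, 0], [0, 0, 0, -14, 0], [0, 0, 0, -10, 0], [0, 0, 0, 0, 0], [1, 0, 0, 0, 0], [1, 0, 0, 0, 0], [1, 0, 0, 0, 0], [1, 0, 0, 0, 0], [1, 0, 0, 0, 0], [1, 0, 0, 0, 0], [1, 0, 0, 0, 0], [1, 0, 0, 0, 0]], grip_force=30)

```text
clock: 2.87
position: [0.4225, 0.277, 0.01]
ee_rot: [-2.222, -2.221, -0.001]
force: [-0.5, -0.0, 4.5]
width: 0.541
gripper_force: 30.0
```

>>> drive_tool(steps=[[1, 0, 0, 15, 0], [1, 0, 0, 25, 0], [1, 0, 0, 30, 0], [1, 14, -22, 0, 0], [1, 14, -22, 0, 0], [1, 14, -22, 0, 0], [1, 14, -22, 0, 0], [1, 14, -22, 0, 0], [1, 14, -22, 0, 0], [1, 14, -22, 0, 0], [1, 14, -22, 0, 0], [1, 14, -22, 0, 0], [1, 14, -22, 0, 0], [1, 14, -22, 0, 0], [1, 14, -22, 0, 0], [1, 7, -8, 0, 0], [1, 0, 0, 0, 0], [1, 0, 0, 0, 0]])

```text
clock: 4.37
position: [0.5969, 0.0049, 0.0793]
ee_rot: [-2.222, -2.22, 0.001]
force: [-0.3, 1.2, -1.1]
width: 0.539
gripper_force: 30.0
```

Run:
```python
from h import *
import pickle
np.set_printoptions(precision=4,suppress=True)
o=observe();print(o['position'],o['force'],o['width'],o['joints'])
w=cam('wrist');s=cam('scene');print(w['xyz'])
pickle.dump((w,s),open('w2.pkl','wb'))
a=cv2.resize(w['image'][:,:,::-1],(800,600)); 
b=cv2.resize(s['image'][120:270,130:330,::-1],(800,600),interpolation=cv2.INTER_CUBIC)
cv2.imwrite('pics/w2.png',cv2.convertScaleAbs(a,alpha=1.5))
cv2.imwrite('pics/s2.png',cv2.convertScaleAbs(np.hstack([a[:,:][::1,::1][:, :0],b]),alpha=1.5))
```

```text
[0.5969 0.0049 0.0793] [-0.2704  1.2309 -1.1474] 0.5387214017459503 [-0.3246  0.5596  0.3279  1.8204 -0.2406  0.8016  0.1243]
[0.5973 0.0903 0.2368]
```

View pics/w2.png

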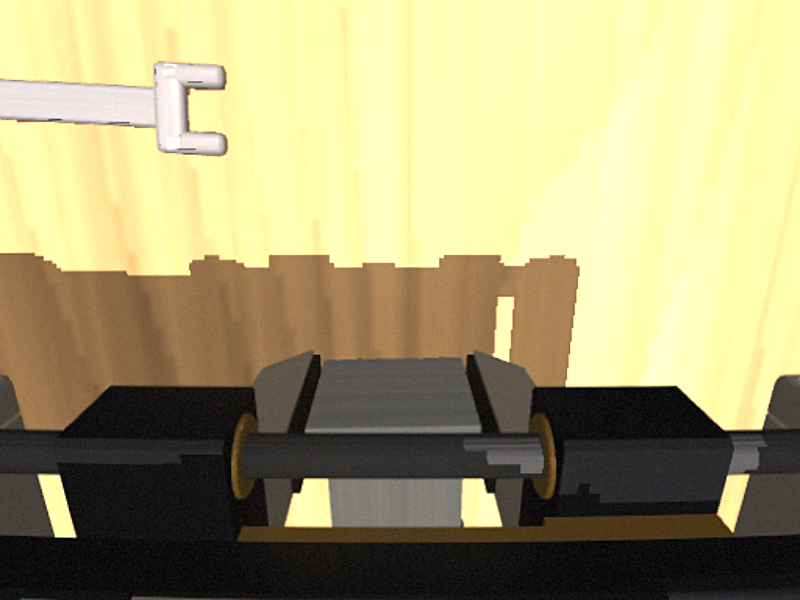

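The wrist view shows only the gripped leg, at (390,390); the foot is hidden behind the gripper body. Set it down just short of the plate and check with the fixed cameras.

>>> drive_tool(steps=[[1, 0, -10, -20, 0], [1, 0, -10, -20, 0], [1, 0, -5, -15, 0], [1, 0, 0, -8, 0], [1, 0, 0, -4, 0], [1, 0, 0, -1.5, 0], [1, 0, 0, 0, 0], [1, 0, 0, 0, 0]])

```text
clock: 5.13
position: [0.598, -0.0192, 0.012]
ee_rot: [2.22, 2.222, 0.002]
force: [0.1, -0.5, -1.3]
width: 0.541
gripper_force: 30.0
```

Run:
```python
from h import *
import pickle
t=cam('top');s=cam('scene');pickle.dump((t,s),open('w3.pkl','wb'))
b=cv2.resize(s['image'][140:215,150:225,::-1],(450,450),interpolation=cv2.INTER_CUBIC)
a=cv2.resize(t['image'][130:200,250:320,::-1],(350,350),interpolation=cv2.INTER_CUBIC)
a=cv2.copyMakeBorder(a,0,100,0,0,cv2.BORDER_CONSTANT)
cv2.imwrite('pics/s3.png',cv2.convertScaleAbs(np.hstack([b,a]),alpha=1.6))
```

```text
(no output)
```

View pics/s3.png

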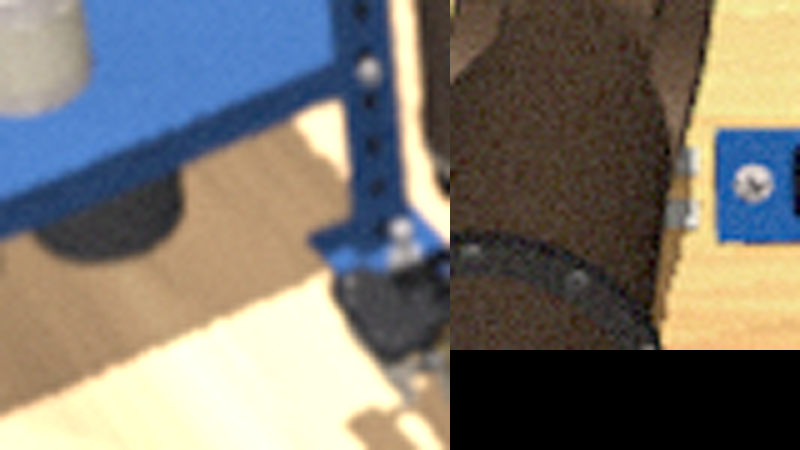

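The top crop shows both prong tips at (684,160) and (682,213), and the bolt at (752,184) inside the plate. I compare their x.

Run:
```python
from h import *
import pickle
np.set_printoptions(precision=4,suppress=True)
t,s=pickle.load(open('w3.pkl','rb'))
g=lambda n,u,v,z:print(n,px2w(t,250+(u-450)/5-.4,130+v/5-.4,z))
g('prong mid up',685,160,.008);g('mid low',683,213,.008);g('slot up',680,176,.008);g('slot lo',680,200,.008)
g('nose',697,185,.007)
for z in(.03,.04,.05): g('bolt',752,184,z)
g('plate up',717,129,.015);g('plate lo',717,242,.015)
```

```text
prong mid up [ 0.6155 -0.1015  0.008 ]
mid low [ 0.5825 -0.1008  0.008 ]
slot up [ 0.6055 -0.0986  0.008 ]
slot lo [ 0.5905 -0.0988  0.008 ]
nose [ 0.6002 -0.1092  0.007 ]
bolt [ 0.5982 -0.1401  0.03  ]
bolt [ 0.5967 -0.1388  0.04  ]
bolt [ 0.5952 -0.1375  0.05  ]
plate up [ 0.634  -0.1201  0.015 ]
plate lo [ 0.5642 -0.1212  0.015 ]
```

>>> drive_tool(steps=[[1, -1, -3, -1, 0], [1, 0, -3, 0, 0], [1, 0, -3, 0, 0], [1, 0, -2, 0, 0], [1, 0, -2, 0, 0], [1, 0, 0, 0, 0]], grip_force=25)

```text
clock: 5.73
position: [0.5964, -0.0339, 0.0103]
ee_rot: [2.222, 2.22, -0.0]
force: [0.7, -0.9, -2.0]
width: 0.542
gripper_force: 25.0
```

>>> drive_tool(steps=[[1, 0, -2, 0, 0], [1, 0, -2, 0, 0], [1, 0, 0, 0, 0]])

```text
clock: 5.98
position: [0.5964, -0.0377, 0.0103]
ee_rot: [2.222, 2.221, -0.0]
force: [0.1, -0.1, -1.6]
width: 0.545
gripper_force: 25.0
```

>>> drive_tool(steps=[[1, 0, -2, 0, 0], [1, 0, -2, 0, 0], [1, 0, 0, 0, 0]])

```text
clock: 6.23
position: [0.5964, -0.0414, 0.0102]
ee_rot: [2.222, 2.221, 0.0]
force: [0.4, -0.0, -1.8]
width: 0.542
gripper_force: 25.0
```

>>> drive_tool(steps=[[1, 0, -2, 0, 0], [1, 0, -2, 0, 0], [1, 0, 0, 0, 0]])

```text
clock: 6.48
position: [0.5964, -0.0429, 0.0103]
ee_rot: [-2.218, -2.222, -0.003]
force: [-0.3, 6.5, -1.1]
width: 0.549
gripper_force: 25.0
```

>>> drive_tool(steps=[[1, 0, -2, 0, 0], [1, 0, -2, 0, 0], [1, 0, 0, 0, 0]])

```text
clock: 6.73
position: [0.5966, -0.047, 0.0103]
ee_rot: [-2.218, -2.222, -0.003]
force: [0.4, 6.0, -1.4]
width: 0.543
gripper_force: 25.0
```

>>> drive_tool(steps=[[1, 0, -2, 0, 0], [1, 0, -2, 0, 0], [1, 0, 0, 0, 0]])

```text
clock: 6.98
position: [0.5966, -0.0515, 0.0103]
ee_rot: [-2.219, -2.222, -0.002]
force: [1.2, 4.5, -2.1]
width: 0.545
gripper_force: 25.0
```

>>> drive_tool(steps=[[1, 0, -2, 0, 0], [1, 0, -2, 0, 0], [1, 0, 0, 0, 0]])

```text
clock: 7.23
position: [0.5966, -0.0556, 0.0103]
ee_rot: [-2.219, -2.222, -0.002]
force: [-0.4, 5.4, -2.4]
width: 0.541
gripper_force: 25.0
```

>>> drive_tool(steps=[[1, 0, -2, 0, 0], [1, 0, -2, 0, 0], [1, 0, 0, 0, 0]])

```text
clock: 7.48
position: [0.5965, -0.0597, 0.0102]
ee_rot: [-2.219, -2.222, -0.002]
force: [0.3, 3.6, -2.6]
width: 0.545
gripper_force: 25.0
```

>>> drive_tool(steps=[[1, 0, -2, 0, 0], [1, 0, -2, 0, 0], [1, 0, 0, 0, 0]])

```text
clock: 7.73
position: [0.5965, -0.0639, 0.0102]
ee_rot: [-2.22, -2.222, -0.002]
force: [1.2, 4.2, -2.7]
width: 0.539
gripper_force: 25.0
```

Steady 4 to 5 N drag after the bevel peak, so it fits snugly. Continue gently to home.

>>> drive_tool(steps=[[1, 0, -2, 0, 0], [1, 0, -2, 0, 0], [1, 0, 0, 0, 0]])

```text
clock: 7.98
position: [0.5965, -0.0681, 0.0102]
ee_rot: [-2.22, -2.222, -0.001]
force: [0.4, 4.4, -3.1]
width: 0.547
gripper_force: 25.0
```

>>> drive_tool(steps=[[1, 0, -2, 0, 0], [1, 0, -2, 0, 0], [1, 0, 0, 0, 0]])

```text
clock: 8.23
position: [0.5964, -0.0724, 0.0102]
ee_rot: [-2.22, -2.222, -0.001]
force: [-0.0, 3.4, -3.6]
width: 0.543
gripper_force: 25.0
```

>>> drive_tool(steps=[[1, 0, -2, 0, 0], [1, 0, -1, 0, 0], [1, 0, 0, 0, 0]])

```text
clock: 8.48
position: [0.5965, -0.0733, 0.0102]
ee_rot: [-2.218, -2.222, -0.003]
force: [-0.2, 9.2, -0.8]
width: 0.542
gripper_force: 25.0
```

>>> drive_tool(steps=[[1, 0, -2, 0, 0], [1, 0, 0, 0, 0]])

```text
clock: 8.65
position: [0.5964, -0.0735, 0.0102]
ee_rot: [-2.215, -2.222, -0.005]
force: [-0.4, 14.4, 1.6]
width: 0.545
gripper_force: 25.0
```

Firm stop at the bolt, so it is home. Unload, release and retreat.

>>> drive_tool(steps=[[1, 0, 2, 0, 0], [1, 0, 0, 0, 0], [0, 0, 0, 0, 0], [0, 0, 0, 0, 0], [0, 0, 0, 0, 0], [0, 0, 0, 0, 0], [0, 0, 0, 0, 0], [0, 0, 0, 0, 0], [0, 0, 0, 10, 0], [0, 0, 0, 20, 0], [0, 0, 0, 30, 0], [0, 0, 10, 30, 0], [0, 0, 30, 30, 0], [0, 0, 40, 10, 0], [0, 0, 40, 10, 0], [0, 0, 40, 0, 0], [0, 0, 40, 0, 0], [0, 0, 40, 0, 0], [0, 0, 0, 0, 0]])

```text
clock: 10.23
position: [0.595, 0.1748, 0.1502]
ee_rot: [-2.206, -2.231, -0.006]
force: [-0.6, 1.8, -0.5]
width: 1.001
gripper_force: 0.0
```

Run:
```python
from h import *
import pickle
t=cam('top');s=cam('scene');pickle.dump((t,s),open('w4.pkl','wb'))
b=cv2.resize(s['image'][130:210,150:230,::-1],(400,400),interpolation=cv2.INTER_CUBIC)
a=cv2.resize(t['image'][130:200,260:330,::-1],(400,400),interpolation=cv2.INTER_CUBIC)
cv2.imwrite('pics/s4.png',cv2.convertScaleAbs(np.hstack([b,a]),alpha=1.6))
```

```text
(no output)
```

View pics/s4.png

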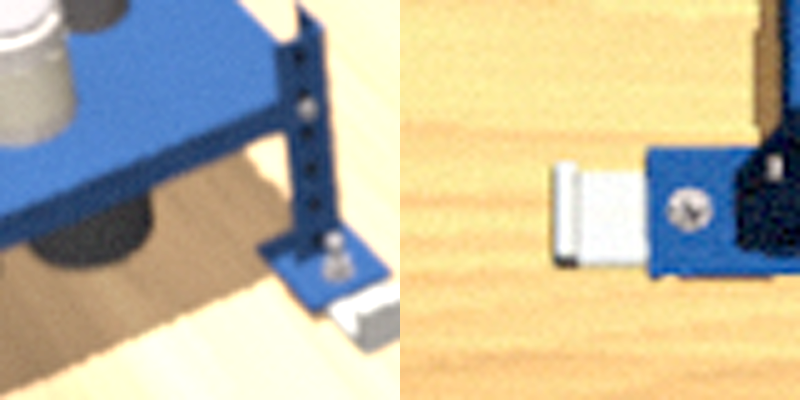

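The crop shows the packer flat and in line: leg at (567,215), about 66 mm before the bolt at (690,208), slot home. The drag of 4 to 5 N is far above bench drag alone (about 0.5 N), so it carries the post. Hand in.

```bash
python3 -c "
from cell import arm
print(arm.sign_off())"
```

```text
the job is handed in; nothing more can be done
None
```

The middle (11 mm) packer is in flat and fully home against the bolt, taking the post's weight (4–5 N drag going in, though I didn't measure the load after release); the thin and thick ones were never moved, and the job is handed in with no verdict returned.

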